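Tip a brake pad over onto the check board

ROBOT

A 6-joint arm with a two-finger parallel gripper is mounted at the origin on the work surface. World frame = base frame: x ahead of the robot, y to its left, z up, the work surface at z = 0. Lengths are in m, angles in rad, forces in N, time in s.
With the tool pointing down it reaches from about 0.35 to 0.975 m from the base axis. Payload 4.9 kg.
Tool frame: the origin (TCP) lies on the centre line of the jaws, within the pads' length; the fingertips stand 14 mm ahead of it and the grasp point (between the pads) lies 5 mm behind it; x points along the fingers, z is the direction in which the jaws open and shut, and the axes are right-handed (so a half turn about x gives the same grasp; the last joint's range is limited). The gripper opens to 85 mm and grips with 20 to 120 N. Pads are 22 mm wide; open, the fingers measure 114 mm over their backs; the gripper's body (76 mm by 85 mm) begins 54 mm behind the grasp point. The pads swing forward as they close: fully open they stand 13 mm farther back than shut.
Start: joints at [-1.267, 0.053, 1.613, -0, 1.476, -0.119], TCP at [0.256, -0.57, 0.245] pointing down, gripper open.
Joint ranges: [-3.01, 3.01], [-1.01, 2.22], [0.06, 2.58], [-1.02, 4.17], [0.09, 2.62], [-3.14, 3.14]. Speed limits (rad/s): [2.57, 2.57, 3.14, 3.14, 3.14, 3.14].

INTERFACE

Orientations are given as a rotation vector (axis times angle).
In Python, from station import ctrl gives the robot as it stands.
- The arm moves only by the tool move_arm, never from a script. Its argument "increments" is a list that holds one entry, the list of rows, each a list of 4 numbers: the shift along the tool's x, y, z in units of 25 cm (1.0 is 25 cm), then the turn about the tool's x in units of 90 degrees (1.0 is 90 degrees). A call has 1 to 20 rows; each row shifts and turns the commanded pose from where the row before left it, along the tool's axes as they then stand; what a row does not reach is not made up. A row lasts 1/12 s, in which the tool goes at most 41.7 mm and 7.16 degrees, less where a joint would pass 70% of its speed; a pose out of reach is approached as far as the arm can. A call with a number of a shift or a turn outside -1 to 1 is refused whole. A call with a gripper value outside its range is refused whole. "gripper" is the closure, from 0 (fully open) to 1 (shut), set as the call begins (left out, the last holds). The fingers move at their own pace and stop on an object; "squeeze" is the grip in N (left out, the last holds). Time passes only in rows, so rows that do not move let the fingers close. It gives the time, the measured TCP pose, the force and the opening at its end, in the units of the state.
- ctrl.get_obs(): the state, without advancing time (a new reading comes with each control period).
- ctrl.get_image(name): name is "scene" or "top"; returns a dict with "pixels" (480x640x3 uint8, red, green, blue), "depth" (480x640 float32, m along the optical axis (not along the pixel's ray), 0 where there is no reading), "K" (3x3 intrinsics, pixels), "extrinsics" (4x4, takes a point from camera to world coordinates). Camera axes: x right, y up, looking along -z (the intrinsics and any distortion apply to the point x, -y, -z); pixel columns grow to the right and rows downward; lengths in m; the calibration is good to about 2 mm. A picture is of the moment at which its call begins.
- ctrl.finish_job(): hands the job in, once; it reports no verdict.
Trained networks look in the newest picture that a camera, given by its name, has taken for a name from the list of things; names that differ only in an ending like _2 or _b are one class to them, and where a whole thing is asked for, a point or a joint stands for the part that bears it (a point fixed in the world has none). Each returns a list of dicts, best first, with "score" (0 to 1); they miss things now and then, are a little off and sometimes report something else, mostly with a low value. They report only what shows in the picture. A call takes as long as a camera call. They do not tell look-alikes from the thing itself.
- ctrl.trace(camera, target): "region" (480x640 bool, what is visible of it) and "pixel" ([row, column] in pixels, amid what is visible of it).
The state is a dict: "t": time; "q": joint angles; "dq": joint speeds; "effort": joint torques, N m; "tool_pos": TCP position; "tool_rot": TCP orientation; "contact_force": force on the tool from outside, world axes, zero at the start; "wrist_torque": the same for the moment, N m; "opening": finger opening in m.
Only numpy, scipy, OpenCV 4.12 (cv2) and the standard library are available. Lean on these libraries where they do the work, as an engineer would, in place of code of your own. Each camera call takes 0.05 s, during which the arm holds its last target. There are 200 camera calls.

TASK

Two worn brake pads lie on the bench in front of the raised wooden check board; one still lies on its lining, steel backing up. Without picking it up, push that pad with the fingertips against the board's front edge until it tips up on edge and topples over onto the board, lining up, then push it on until it lies flat with its long edge flush along the fence at the back of the board. Leave the other pad and everything else where it is.

Things in the scene. Friction and masses are not known exactly. Their poses are not given: they have to be found in the camera images.
- pad: the brake pad to turn over, 60 x 116 x 12 mm, 0.3 kg, lining down on the bench. Steel backing 5 mm thick, 60 x 100 mm plus a 26 mm wide ear on each short end; black lining 52 x 93 x 7 mm centred under it, so the backing overhangs 4 mm along the long edges. Origin: centre of the lining's face, underneath at the start. z: lining to backing; y: along the length; x: at the start towards the board
- pad_mid (a point): the centre of that pad's volume, 6 mm from either face. At the start its long edges are parallel to the board's front edge within 0.2 rad, and it lies 5 to 45 mm from it, in front of the left or the right half of the board
- pad_edge_robot (a point): middle of the long edge of that pad's backing that faces the robot at the start (half-way through the 5 mm steel, 9.5 mm above the bench)
- pad_edge_board (a point): middle of the opposite long edge of that pad's backing, facing the board at the start; the pad pivots on this edge
- done_pad: the other brake pad, of the same shape but already lining up: to be left alone. It lies on the bench in front of the other half of the board, its centre at least 140 mm from the first pad's. Origin: the centre of its underside (the steel), z up, y along its length
- board: wooden check board fixed to the bench, 14 mm thick, 460 mm wide; a fence 20 mm thick along its back edge, top 34 mm above the bench. Its front edge is the 14 mm wall to push against. Origin: middle of the front edge at bench height; x: across the board to the fence, y: along the front edge, z up. The fence's face is at x = 105 mm; a flush pad has its centre at x = 75 mm
- socket: steel socket-wrench socket, diameter 28 mm, 38 mm high, standing on the board near its left end. Origin: centre of its underside
- tin: small closed tin, diameter 54 mm, 42 mm high, standing on the board near its right end. Origin: centre of its underside
- screwdriver: screwdriver about 200 mm long lying on the bench to the left of the pads. Origin: under its middle
- wrench: steel wrench about 180 mm long lying on the bench to the right of the pads. Origin: under its middle
- tape: tape measure, 70 x 38 x 62 mm, on the bench behind the board's fence. Origin: centre of its underside
- spray: spray can, diameter 66 mm, 190 mm high, on the bench to the far right. Origin: centre of its underside
- mug: mug, diameter 80 mm, 95 mm high, on the bench to the far left. Origin: centre of its underside
Mind the look-alikes: they are no part of the job. What is shaped like the pad but green or turquoise is not meant.

How it is judged:
By the outcome, as a careful person would: the job done as asked, in the order asked, and still so for the second after the job is handed in, with the robot touching nothing.
It also fails if it takes over 61 s, if anything falls off the work surface, if the arm or the gripper's body presses on something with over 40 N, if the wrist force passes 120 N, or if a joint passes its speed limit or range.

## Working session

There is one attempt and no reset: what is moved stays moved. The work goes in short steps, Python scripts to look and compute and a tool call to move; the robot and the scene stay as the last step left them, time stands still between calls to the robot, and variables do not carry over. Pictures are saved under pics/ and viewed, about 8 in all and at most 12, crops included, and the job is handed in when it is done.

Besides the shell and the picture viewer there is one more tool, called after ">>>" in YAML: its name, and indented under it one key for each argument. move_arm: Moves the arm, as the interface text tells. Shifts and turns lie within -1 to 1; 1 stands for 25 cm of shift or 90 degrees of turn. Its arguments: {"type":"object","properties":{"increments":{"type":"array","items":{"type":"array","items":{"type":"array","items":{"type":"number","minimum":-1,"maximum":1}}}},"gripper":{"type":"number"},"squeeze":{"type":"number"}},"required":["increments"]}

```bash
mkdir -p pics; ls
cat > h.py <<'E'
import numpy as np, cv2
from station import ctrl
from scipy.spatial.transform import Rotation as R
def cloud(im):
    d=im["depth"];K=im["K"];h,w=d.shape
    u,v=np.meshgrid(np.arange(w),np.arange(h))
    p=np.stack([(u-K[0,2])/K[0,0]*d,-(v-K[1,2])/K[1,1]*d,-d],-1)
    E=im["extrinsics"];return p@E[:3,:3].T+E[:3,3]
def save(im,name,box=None,s=1):
    a=im["pixels"][...,::-1]
    if box: a=a[box[0]:box[1],box[2]:box[3]]
    cv2.imwrite("pics/"+name,cv2.resize(np.ascontiguousarray(a),None,fx=s,fy=s,interpolation=cv2.INTER_CUBIC))
E
python3 - <<'E'
from h import *
o=ctrl.get_obs();print({k:np.round(v,3) for k,v in o.items()})
print(R.from_rotvec(o["tool_rot"]).as_matrix().round(3))
for c in ["top","scene"]:
    im=ctrl.get_image(c);save(im,c+"0.png");P=cloud(im)
    print(c,{k:im[k].round(3).tolist() for k in("K","extrinsics")},[k for k in im])
    for n in ["pad","done_pad","board","socket","tin"]:
        for r in ctrl.trace(c,n)[:4]:
            m=r["region"]&(im["depth"]>0);q=P[m]
            print(n,round(r["score"],2),np.round(r["pixel"]),m.sum(),np.median(q,0).round(3),im["pixels"][m].mean(0).round())
E
```

```text
pics
{'t': np.float64(0.0), 'q': array([-1.267,  0.053,  1.614,  0.   ,  1.476, -0.119]), 'dq': array([ 0.002, -0.   ,  0.001, -0.   ,  0.001,  0.   ]), 'effort': array([ 1.0000e-03, -3.9368e+01, -3.7018e+01, -0.0000e+00,  7.0000e-03,
        0.0000e+00]), 'tool_pos': array([ 0.256, -0.569,  0.244]), 'tool_rot': array([ 0.894,  1.382, -0.892]), 'contact_force': array([-0.183, -1.233, -0.173]), 'wrist_torque': array([ 0.017, -0.032,  0.007]), 'opening': np.float64(0.086)}
[[-0.001  0.912  0.41 ]
 [ 0.002  0.41  -0.912]
 [-1.     0.    -0.002]]
top {'K': [[603.163, 0.0, 324.117], [0.0, 603.163, 242.56], [0.0, 0.0, 1.0]], 'extrinsics': [[-0.021, 0.98, -0.2, 0.228], [-1.0, -0.02, 0.003, -0.009], [-0.001, 0.2, 0.98, 1.744], [0.0, 0.0, 0.0, 1.0]]} ['pixels', 'depth', 'K', 'extrinsics']
pad 0.87 [312. 346.] 798 [ 0.384 -0.068  0.011] [ 71. 166.  92.]
pad 0.65 [270. 314.] 720 [0.502 0.019 0.011] [184. 183. 182.]
pad 0.61 [265. 212.] 791 [0.514 0.308 0.011] [ 40. 170. 166.]
done_pad 0.86 [265. 380.] 786 [ 0.512 -0.173  0.008] [84. 81. 78.]
done_pad 0.18 [223. 341.] 6461 [ 0.637 -0.072  0.014]
[... 547 characters left out ...]
429.] 1363 [0.519 0.314 0.011] [ 49. 120. 116.]
pad 0.65 [234. 342.] 897 [0.504 0.025 0.011] [133. 132. 129.]
done_pad 0.75 [197. 284.] 795 [ 0.517 -0.163  0.01 ] [51. 48. 45.]
done_pad 0.57 [149. 260.] 370 [ 0.446 -0.345  0.005] [121. 118. 112.]
done_pad 0.45 [237. 342.] 925 [0.504 0.025 0.011] [133. 131. 129.]
board 0.76 [252. 280.] 7774 [ 0.642 -0.036  0.014] [149. 116.  82.]
board 0.28 [290. 321.] 180 [0.656 0.121 0.041] [102.  98.  93.]
socket 0.6 [289. 320.] 190 [0.656 0.12  0.039] [103.  98.  92.]
socket 0.4 [198. 285.] 687 [ 0.518 -0.16   0.01 ] [42. 40. 39.]
tin 0.81 [188. 228.] 442 [ 0.626 -0.257  0.052] [133. 130. 126.]
tin 0.62 [235. 338.] 905 [0.504 0.023 0.011] [134. 132. 129.]
```

Run:
```python
from h import *
im=ctrl.get_image("top");P=cloud(im);save(im,"topcrop.png",(170,340,190,440),3)
z=P[...,2]
def rect(m,name):
    q=P[m][:,:2].astype(np.float32);r=cv2.minAreaRect(q*1000);print(name,m.sum(),np.round(r[0],1),np.round(r[1],1),round(r[2],2),"meanz",z[m].mean().round(4),"mean",q.mean(0).round(4))
for r,n in ((ctrl.trace("top","pad")[1],"pad"),(ctrl.trace("top","done_pad")[0],"done"),(ctrl.trace("top","board")[0],"board")):
    m=r["region"]&(im["depth"]>0);print(r["pixel"]);rect(m,n)
    # edge lines: front/back boundary per column
    ys=P[m]
    cols=np.where(m)[1]
    f=np.array([[P[m][cols==c][:,1].mean(),P[m][cols==c][:,0].min(),P[m][cols==c][:,0].max()] for c in np.unique(cols)])
    for i in(1,2):
        a=np.polyfit(f[:,0],f[:,i],1); res=f[:,i]-np.polyval(a,f[:,0]); k=abs(res)<0.008; a=np.polyfit(f[k,0],f[k,i],1);print(n,("front","back")[i-1],a.round(4),k.sum())
```

```text
[267.1, 212.0]
pad 735 [515.3 307.6] [119.4  59.3] 44.32 meanz 0.0106 mean [0.5151 0.3082]
pad front [0.4972 0.3323] 15
pad back [0.575  0.3666] 16
[264.6, 380.2]
done 740 [ 513.8 -172.4] [ 62.4 115.9] 4.12 meanz 0.0087 mean [ 0.5127 -0.172 ]
done front [-0.0781  0.4714] 34
done back [-0.0676  0.5306] 35
[221.2, 339.7]
board 6383 [634.9 -79.6] [460.3 128.3] 89.42 meanz 0.0163 mean [ 0.6361 -0.0716]
board front [0.0075 0.5739] 156
board back [0.0095 0.6969] 157
```

View pics/topcrop.png

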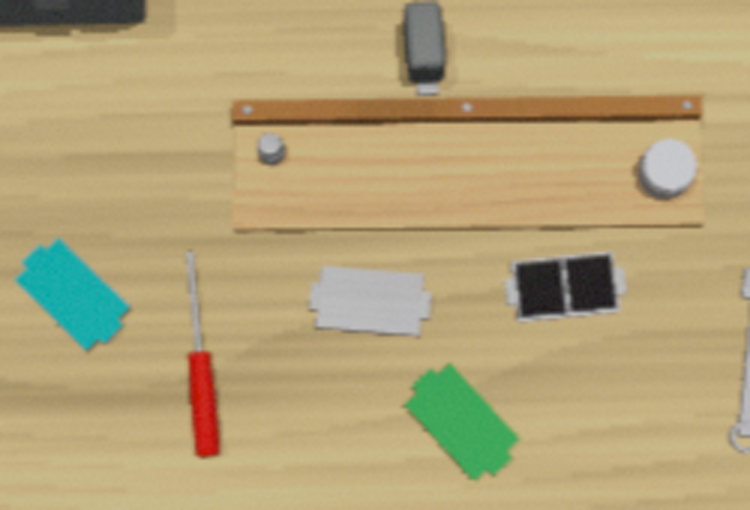

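View pics/scene0.png

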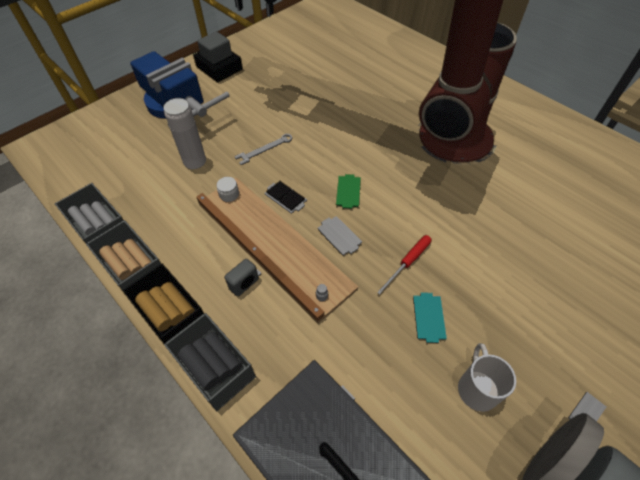

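Four pad-shaped things show up:
- **Turquoise** at (row 265, col 212): a look-alike.
- **Green** at (312, 346): a look-alike.
- **Black lining up** at (265, 380): this is done_pad.
- **Bare grey steel** at (270, 314): steel backing up, in front of the board's left half, so this is the pad meant. The enlarged crop confirms it, at crop pixel (300, 370).

Next I'll measure it while turning the tool in line with the board.

```bash
cat >> h.py <<'E'
def grey(cam,xr=(.43,.70),yr=(-.09,.10)):
    im=ctrl.get_image(cam);P=cloud(im)
    c=[(r,r["region"]&(im["depth"]>0)) for n in("pad","done_pad") for r in ctrl.trace(cam,n)]
    out=[]
    for r,m in c:
        if m.sum()<50: continue
        q=np.median(P[m],0)
        if xr[0]<q[0]<xr[1] and yr[0]<q[1]<yr[1] and m.sum()<2500:
            b=cv2.minAreaRect((P[m][:,:2]*1000).astype(np.float32))
            print(cam,round(r["score"],2),np.round(r["pixel"]),"n",m.sum(),"med",q.round(4),"mean",P[m].mean(0).round(4),"rect",np.round(b[0],1),np.round(b[1],1),round(b[2],1),"z5-95",np.percentile(P[m][:,2],[5,95]).round(4),im["pixels"][m].mean(0).round())
    return im,P
E
python3 - <<'E'
from h import *
grey("top");grey("scene")
im=ctrl.get_image("top");P=cloud(im)
for n in ("spray","screwdriver","socket","tin"):
    for r in ctrl.trace("top",n)[:2]:
        m=r["region"]&(im["depth"]>0);print(n,round(r["score"],2),np.median(P[m],0).round(3))
# fence face & front edge by height near pad y
for y in(-0.04,0.02,0.07):
    m=(abs(P[...,1]-y)<.006)&(P[...,0]>.54)&(P[...,0]<.73)
    q=P[m];q=q[np.argsort(q[:,0])];print(y,[(round(a*1000),round(b*1000)) for a,b in zip(q[::3,0],q[::3,2])])
E
```

```text
top 0.63 [269. 313.] n 732 med [0.5025 0.0167 0.0109] mean [0.5024 0.0175 0.0108] rect [502.7  18.3] [115.3  61.1] 82.4 z5-95 [0.0041 0.0174] [184. 183. 182.]
spray 0.63 [ 0.601 -0.438  0.173]
screwdriver 0.72 [0.413 0.18  0.021]
socket 0.45 [0.646 0.111 0.044]
tin 0.81 [ 0.617 -0.269  0.053]
tin 0.6 [0.502 0.02  0.01 ]
-0.04 [(540, 1), (541, -5), (544, -3), (547, 1), (548, -6), (549, 2), (551, 11), (554, -7), (555, 2), (556, -1), (560, -5), (562, 1), (564, 4), (566, -6), (569, -5), (570, 5), (573, 5), (574, 16), (574, -4), (576, 17), (579, 20), (580, 13), (583, 13), (586, 14), (589, 13), (591, 17), (592, 11), (594, 17), (598, 15), (600, 6), (601, 11), (605, 9), (607, 1), (609, 19), (610, 11), (613, 11), (615, 18), (616, 13), (619, 12), (623, 8), (624, 17), (627, 7), (629, 10), (629, 8), (632, 23), (635, 10), (638, 10), (640, 15), (643, 13), (644, 21), (646, 13), (649, 1), (651, 20), (654, 21), (655, 16), (658, 16), (660, 18), (662, 12), (664, 17), (667, 13), (670, 16), (672, 7), (674, 12), (677, 13), (678, 21), (679, 29), (679, 38), (682, 29), (683, 37), (685, 37), (687, 31), (690, 
[... 1355 characters left out ...]
(583, 23), (584, 18), (588, 17), (589, 10), (591, 12), (594, 12), (596, 18), (597, 13), (601, 10), (604, 11), (604, 7), (607, 12), (609, 16), (612, 14), (614, 6), (616, 12), (619, 12), (621, 13), (623, 4), (625, 12), (627, 13), (629, 18), (630, 13), (633, 14), (635, 17), (638, 8), (639, 14), (642, 5), (643, 13), (646, 12), (647, 21), (650, 8), (651, 17), (653, 9), (655, 12), (658, 13), (660, 6), (662, 9), (663, 15), (667, 13), (669, 6), (672, 19), (672, 15), (675, 17), (677, 9), (678, 27), (679, 38), (680, 33), (682, 37), (683, 32), (686, 34), (688, 37), (690, 27), (692, 34), (694, 36), (698, 32), (700, 26), (711, 7), (713, 0), (717, -4), (720, -1), (722, -8), (724, -3), (726, -2), (729, 1)]
```

>>> move_arm:
  increments:
    - [[0,0,0,0.055],[0,0,0,0.055],[0,0,0,0.055],[0,0,0,0.055],[0,0,0,0.055]]
  gripper: 0.35

```text
t: 1.77
tool_pos: [0.2564, -0.57, 0.2453]
tool_rot: [1.219, 1.203, -1.219]
contact_force: [0.5, -0.9, -0.2]
opening: 0.0556
```

>>> move_arm:
  increments:
    - [[0,0.0377,-0.1175,0],[0,0.0377,-0.1175,0],[0,0.0377,-0.1175,0],[0,0.0377,-0.1175,0],[0,0.0377,-0.1175,0],[0,0.0377,-0.1175,0],[0,0.0377,-0.1175,0],[0,0.0377,-0.1175,0],[0,0.0377,-0.1175,0],[0,0.0377,-0.1175,0],[0,0.0377,-0.1175,0],[0,0.0377,-0.1175,0],[0,0.0377,-0.1175,0],[0,0.0377,-0.1175,0],[0,0.0377,-0.1175,0],[0,0.0377,-0.1175,0],[0,0.0377,-0.1175,0],[0,0.0377,-0.1175,0],[0,0.0377,-0.1175,0],[0,0.0377,-0.1175,0]]

```text
t: 3.43
tool_pos: [0.4506, 0.0174, 0.2456]
tool_rot: [1.216, 1.204, -1.215]
contact_force: [0.6, 0.7, 0.7]
opening: 0.0555
```

Run:
```python
from h import *
o=ctrl.get_obs();print(o["tool_pos"].round(4),o["contact_force"].round(2),o["t"]);print(R.from_rotvec(o["tool_rot"]).as_matrix().round(4))
im=ctrl.get_image("scene");P=cloud(im)
b=o["tool_pos"]
m=(abs(P[...,0]-b[0])<.03)&(abs(P[...,1]-b[1])<.08)&(P[...,2]>.1)&(im["depth"]>0)
print("lowest finger z",np.percentile(P[m][:,2],[0.5,1,2,5]).round(4),m.sum())
save(im,"s1.png",(60,360,150,550),2)
```

```text
[0.4506 0.0174 0.2456] [0.62 0.68 0.7 ] 3.4333
[[ 9.e-04  1.e+00 -9.e-03]
 [-2.e-04 -9.e-03 -1.e+00]
 [-1.e+00  9.e-04  2.e-04]]
lowest finger z [0.2421 0.2467 0.2545 0.2799] 5992
```

>>> move_arm:
  increments:
    - [[0.07,-0.002,0,0],[0.07,-0.002,0,0],[0.07,-0.002,0,0],[0.07,-0.002,0,0],[0.07,-0.002,0,0],[0.07,-0.002,0,0],[0.07,-0.002,0,0],[0.07,-0.002,0,0],[0.07,-0.002,0,0],[0.07,-0.002,0,0],[0.07,-0.002,0,0],[0.07,-0.002,0,0],[0.03,0,0,0],[0,0,0,0]]

```text
t: 4.65
tool_pos: [0.4426, 0.016, 0.0259]
tool_rot: [1.214, 1.208, -1.219]
contact_force: [-0.5, 0.8, -0.9]
opening: 0.0556
```

Run:
```python
from h import *
o=ctrl.get_obs();print(o["tool_pos"].round(4),o["contact_force"].round(2),o["t"])
im=ctrl.get_image("scene");P=cloud(im)
save(im,"s2.png",(120,270,270,420),4)
```

```text
[0.4426 0.016  0.0259] [-0.5   0.77 -0.85] 4.65
```

View pics/s2.png

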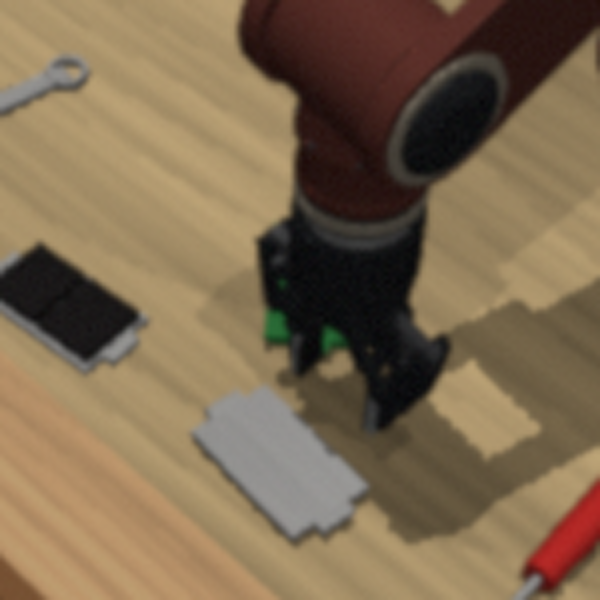

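The picture shows both fingertips, at about crop (300,370) and (372,425), standing behind the grey pad's robot-side edge and clear of the green one. Next I'll feel for the bench in small steps.

>>> move_arm:
  increments:
    - [[0.016,0,0,0],[0.016,0,0,0],[0,0,0,0]]

```text
t: 4.95
tool_pos: [0.4446, 0.0158, 0.02]
tool_rot: [1.216, 1.204, -1.216]
contact_force: [-0.4, 0.2, -0.2]
opening: 0.0555
```

>>> move_arm:
  increments:
    - [[0.008,0,0,0],[0.008,0,0,0],[0,0,0,0]]

```text
t: 5.2
tool_pos: [0.4442, 0.0159, 0.0156]
tool_rot: [1.216, 1.205, -1.216]
contact_force: [0.5, -0.1, 1.1]
opening: 0.055
```

>>> move_arm:
  increments:
    - [[0.008,0,0,0],[0,0,0,0]]

```text
t: 5.37
tool_pos: [0.4442, 0.0159, 0.0136]
tool_rot: [1.216, 1.205, -1.216]
contact_force: [-0.7, 0.1, 0.2]
opening: 0.0553
```

>>> move_arm:
  increments:
    - [[0.008,0,0,0],[0,0,0,0]]

```text
t: 5.53
tool_pos: [0.4441, 0.0159, 0.0115]
tool_rot: [1.216, 1.205, -1.216]
contact_force: [-0.6, -0.4, 0.1]
opening: 0.0555
```

>>> move_arm:
  increments:
    - [[0.006,0,0,0],[0,0,0,0]]

```text
t: 5.7
tool_pos: [0.4441, 0.0159, 0.0101]
tool_rot: [1.216, 1.205, -1.216]
contact_force: [0.0, -0.6, -0.3]
opening: 0.0555
```

>>> move_arm:
  increments:
    - [[0.006,0,0,0],[0,0,0,0]]

```text
t: 5.87
tool_pos: [0.4443, 0.0159, 0.0099]
tool_rot: [1.215, 1.206, -1.217]
contact_force: [-6.4, 0.6, 11.2]
opening: 0.0554
```

>>> move_arm:
  increments:
    - [[0.006,0,0,0],[0,0,0,0]]

```text
t: 6.03
tool_pos: [0.4444, 0.0159, 0.0098]
tool_rot: [1.214, 1.208, -1.218]
contact_force: [-12.6, 1.5, 24.1]
opening: 0.0555
```

>>> move_arm:
  increments:
    - [[-0.024,0,0,0],[0,0.02,0,0],[0,0.02,0,0],[0,0.02,0,0],[0,0.02,0,0],[0,0.02,0,0],[0,0.02,0,0],[0,0.02,0,0],[0,0.02,0,0],[0,0.02,0,0],[0,0.02,0,0],[0,0,0,0]]

```text
t: 7.03
tool_pos: [0.4957, 0.0153, 0.0136]
tool_rot: [1.217, 1.204, -1.215]
contact_force: [1.0, -0.3, -0.4]
opening: 0.0555
```

>>> move_arm:
  increments:
    - [[0,0.012,0,0],[0,0.012,0,0],[0,0,0,0]]

```text
t: 7.28
tool_pos: [0.501, 0.0153, 0.0135]
tool_rot: [1.216, 1.204, -1.215]
contact_force: [0.0, 0.8, -0.2]
opening: 0.0556
```

Run:
```python
from h import *
o=ctrl.get_obs();print(o["tool_pos"].round(4),o["contact_force"].round(2),o["wrist_torque"].round(2),o["t"])
grey("top")
```

```text
[0.501  0.0153 0.0135] [ 0.04  0.77 -0.22] [ 0.06 -0.02  0.02] 7.2833
```

>>> move_arm:
  increments:
    - [[0,0.008,0,0],[0,0,0,0]]

```text
t: 7.6
tool_pos: [0.5023, 0.0153, 0.0133]
tool_rot: [1.216, 1.205, -1.216]
contact_force: [-1.0, -0.1, 1.4]
opening: 0.056
```

>>> move_arm:
  increments:
    - [[0,0.008,0,0],[0,0,0,0]]

```text
t: 7.77
tool_pos: [0.5029, 0.0154, 0.013]
tool_rot: [1.214, 1.208, -1.219]
contact_force: [-5.8, 0.3, 5.3]
opening: 0.0557
```

Run:
```python
from h import *
o=ctrl.get_obs();print(o["tool_pos"].round(4),o["contact_force"].round(2),o["wrist_torque"].round(2),o["t"])
im=ctrl.get_image("scene");save(im,"s3.png",(150,290,260,420),5)
```

```text
[0.5029 0.0154 0.013 ] [-5.78  0.27  5.3 ] [ 0.01  1.02 -0.06] 7.7667
```

View pics/s3.png

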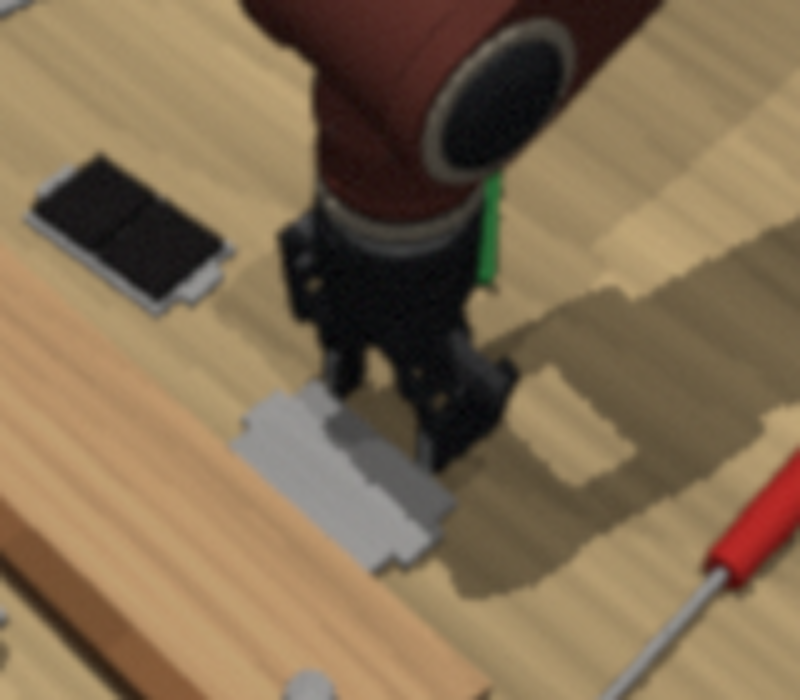

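The picture shows the pad lying square against the board's front edge, with both fingers on its robot-side edge. Next I press harder and lift the near edge by friction along an arc about the far edge.

>>> move_arm:
  increments:
    - [[0,0.008,0,0],[0,0.006,0,0],[0,0,0,0]]

```text
t: 8.07
tool_pos: [0.5032, 0.0154, 0.0123]
tool_rot: [1.209, 1.215, -1.226]
contact_force: [-17.7, -1.1, 14.3]
opening: 0.0555
```

>>> move_arm:
  increments:
    - [[-0.008,0.001,0,0],[-0.008,0.001,0,0],[-0.008,0.001,0,0],[0,0,0,0]]

```text
t: 8.4
tool_pos: [0.5031, 0.0155, 0.0163]
tool_rot: [1.21, 1.215, -1.226]
contact_force: [-10.8, -1.5, -0.5]
opening: 0.0558
```

>>> move_arm:
  increments:
    - [[-0.008,0.001,0,0],[-0.008,0.001,0,0],[0,0,0,0]]

```text
t: 8.65
tool_pos: [0.5033, 0.0155, 0.0202]
tool_rot: [1.209, 1.216, -1.226]
contact_force: [-11.7, -2.4, -0.6]
opening: 0.0557
```

Run:
```python
from h import *
o=ctrl.get_obs();print(o["tool_pos"].round(4),o["contact_force"].round(2),o["wrist_torque"].round(2),o["t"])
im=ctrl.get_image("scene");save(im,"s4.png",(180,270,280,400),6)
```

```text
[0.5033 0.0155 0.0202] [-11.73  -2.44  -0.63] [-0.18  1.93 -0.11] 8.65
```

View pics/s4.png

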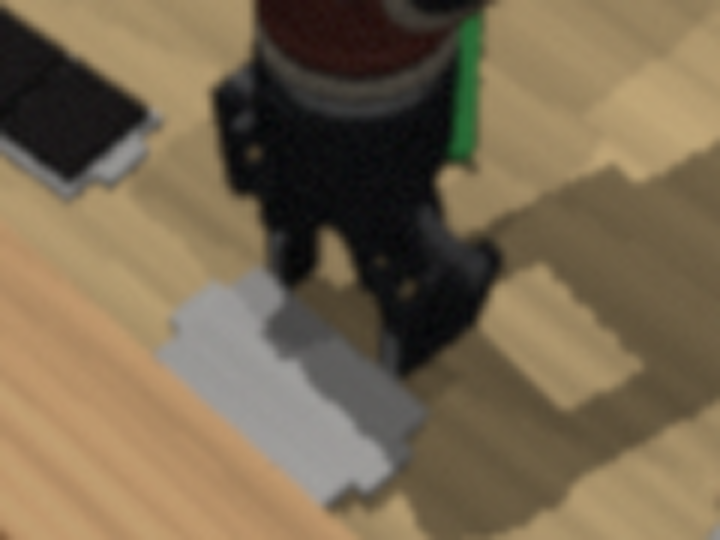

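```bash
cat >> h.py <<'E'
def plane(cam,yr=(-.05,.085),xr=(.49,.60)):
    im=ctrl.get_image(cam);P=cloud(im);p=im["pixels"].astype(int)
    sat=p.max(-1)-p.min(-1)
    m=(sat<22)&(p.mean(-1)>50)&(P[...,0]>xr[0])&(P[...,0]<xr[1])&(P[...,1]>yr[0])&(P[...,1]<yr[1])&(P[...,2]<.1)&(im["depth"]>0)
    q=P[m]
    for _ in range(3):
        A=np.c_[q[:,:2],np.ones(len(q))];c=np.linalg.lstsq(A,q[:,2],rcond=None)[0];r=q[:,2]-A@c;q=q[abs(r)<2.5*r.std()]
    print(cam,"n",len(q),"tilt deg x",np.degrees(np.arctan(-c[0])).round(1),"y",np.degrees(np.arctan(c[1])).round(1),"x",np.percentile(q[:,0],[1,99]).round(4),"z at near .514, far .574 (y=.016):",[(c@[x,.016,1]).round(4) for x in(.514,.574)],"sd",r.std().round(4))
    return im,P
E
python3 - <<'E'
from h import *
plane("scene");plane("top")
E
```

```text
scene n 922 tilt deg x 7.0 y 0.2 x [0.5141 0.5713] z at near .514, far .574 (y=.016): [np.float64(0.0184), np.float64(0.011)] sd 0.0016
top n 4 tilt deg x -83.6 y -9.7 x [0.4916 0.4927] z at near .514, far .574 (y=.016): [np.float64(0.2226), np.float64(0.7558)] sd 0.0058
```

The scene plane fit gives a 7° tilt with the near edge up about 7.4 mm, so the pad is lifting without slip. I'll continue the arc.

>>> move_arm:
  increments:
    - [[-0.0084,0.0018,0,0],[-0.0084,0.0018,0,0],[-0.0084,0.0022,0,0],[-0.0084,0.0022,0,0],[-0.0084,0.0026,0,0],[-0.0084,0.0028,0,0],[0,0,0,0]]

```text
t: 9.38
tool_pos: [0.5058, 0.0155, 0.0328]
tool_rot: [1.208, 1.218, -1.228]
contact_force: [-17.0, -0.8, 3.3]
opening: 0.0556
```

Run:
```python
from h import *
plane("scene")
```

```text
scene n 973 tilt deg x 19.1 y 0.3 x [0.5175 0.5717] z at near .514, far .574 (y=.016): [np.float64(0.0321), np.float64(0.0112)] sd 0.0018
```

>>> move_arm:
  increments:
    - [[-0.0088,0.0024,0,0],[-0.0088,0.0028,0,0],[-0.0088,0.0032,0,0],[-0.0088,0.0036,0,0],[-0.0088,0.004,0,0],[0,0,0,0]]

```text
t: 9.93
tool_pos: [0.5109, 0.0154, 0.045]
tool_rot: [1.209, 1.216, -1.227]
contact_force: [-17.3, -1.1, 8.3]
opening: 0.0556
```

Run:
```python
from h import *
plane("scene")
```

```text
scene n 987 tilt deg x 32.5 y 0.4 x [0.5224 0.5714] z at near .514, far .574 (y=.016): [np.float64(0.0491), np.float64(0.0109)] sd 0.0021
```

>>> move_arm:
  increments:
    - [[-0.0084,0.0044,0,0],[-0.0084,0.0048,0,0],[-0.0084,0.0056,0,0],[-0.0084,0.006,0,0],[-0.0084,0.0068,0,0],[0,0,0,0]]

```text
t: 10.48
tool_pos: [0.5245, 0.015, 0.0583]
tool_rot: [1.217, 1.203, -1.214]
contact_force: [-0.1, 0.1, -0.1]
opening: 0.0556
```

Run:
```python
from h import *
plane("scene")
```

```text
scene n 885 tilt deg x 47.9 y 0.8 x [0.5328 0.5699] z at near .514, far .574 (y=.016): [np.float64(0.0701), np.float64(0.0036)] sd 0.0024
```

Run:
```python
from h import *
im,P=plane("scene");save(im,"s5.png",(180,270,280,400),6)
o=ctrl.get_obs();print(o["tool_pos"].round(4),o["contact_force"].round(2),o["t"])
```

```text
scene n 886 tilt deg x 47.1 y 0.6 x [0.5323 0.5696] z at near .514, far .574 (y=.016): [np.float64(0.0687), np.float64(0.004)] sd 0.0024
[0.5238 0.0151 0.0578] [-1.2  -0.27  1.04] 10.5833
```

View pics/s5.png

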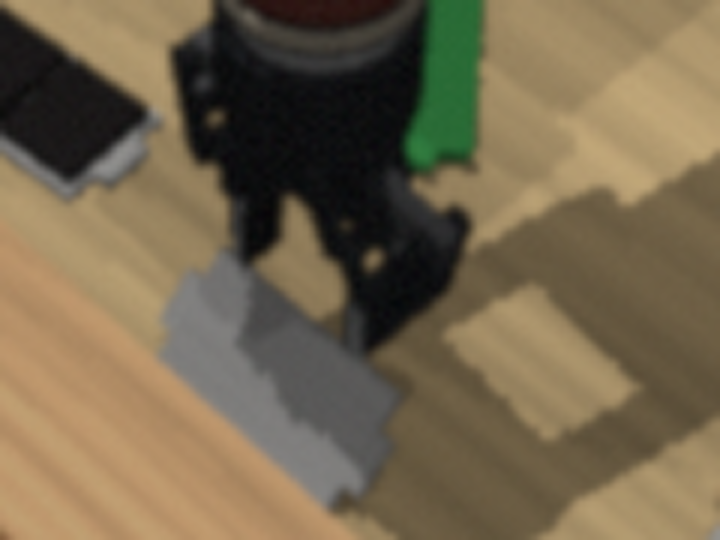

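The picture shows the pad at about 47°, held only by the finger corners. Its far edge slipped 7 mm down the wall onto the bench, so the tips now sit too high on the near edge. I'll bring it back down along the arc and lift again with the tips lower on the edge.

>>> move_arm:
  increments:
    - [[0.008,-0.0088,0,0],[0.0128,-0.0108,0,0],[0.0132,-0.01,0,0],[0.014,-0.0092,0,0],[0.0148,-0.008,0,0],[0.0152,-0.0072,0,0],[0.0156,-0.006,0,0],[0.016,-0.0048,0,0],[0.0164,-0.0036,0,0],[0,0,0,0]]

```text
t: 11.42
tool_pos: [0.5062, 0.0153, 0.0252]
tool_rot: [1.216, 1.204, -1.216]
contact_force: [0.3, -0.1, -0.1]
opening: 0.0554
```

Run:
```python
from h import *
im,P=plane("scene")
```

```text
scene n 887 tilt deg x -0.2 y 0.1 x [0.5132 0.5715] z at near .514, far .574 (y=.016): [np.float64(0.0109), np.float64(0.0111)] sd 0.0016
```

>>> move_arm:
  increments:
    - [[0,-0.025,0,0],[0,-0.025,0,0],[0,0,0,0],[0.028,0,0,0],[0.028,0,0,0],[0,0,0,0]]

```text
t: 11.97
tool_pos: [0.4925, 0.0155, 0.0102]
tool_rot: [1.215, 1.207, -1.218]
contact_force: [-1.0, 0.1, -1.2]
opening: 0.0556
```

>>> move_arm:
  increments:
    - [[0,0.02,0,0],[0,0.016,0,0],[0,0.012,0,0],[0,0,0,0]]

```text
t: 12.3
tool_pos: [0.503, 0.0154, 0.0113]
tool_rot: [1.211, 1.212, -1.223]
contact_force: [-11.6, 0.5, 9.5]
opening: 0.0555
```

>>> move_arm:
  increments:
    - [[0,0.006,0,0],[-0.008,0.001,0,0],[-0.008,0.001,0,0],[-0.008,0.001,0,0],[-0.008,0.001,0,0],[-0.008,0.0012,0,0],[-0.008,0.0016,0,0],[-0.008,0.002,0,0],[0,0,0,0]]

```text
t: 13.05
tool_pos: [0.5038, 0.0154, 0.0231]
tool_rot: [1.209, 1.216, -1.227]
contact_force: [-13.6, -0.9, 0.9]
opening: 0.0553
```

Run:
```python
from h import *
im,P=plane("scene")
```

```text
scene n 950 tilt deg x 10.5 y 0.1 x [0.5148 0.5713] z at near .514, far .574 (y=.016): [np.float64(0.0225), np.float64(0.0114)] sd 0.0017
```

>>> move_arm:
  increments:
    - [[-0.0084,0.002,0,0],[-0.0084,0.002,0,0],[-0.0084,0.0024,0,0],[-0.0084,0.0026,0,0],[-0.0084,0.0028,0,0],[-0.0084,0.0032,0,0],[-0.0084,0.0034,0,0],[-0.0084,0.0038,0,0],[0,0,0,0]]

```text
t: 13.85
tool_pos: [0.5092, 0.0154, 0.0406]
tool_rot: [1.208, 1.218, -1.228]
contact_force: [-17.4, -1.2, 7.8]
opening: 0.0555
```

Run:
```python
from h import *
im,P=plane("scene")
```

```text
scene n 993 tilt deg x 28.7 y 0.2 x [0.5211 0.5718] z at near .514, far .574 (y=.016): [np.float64(0.0437), np.float64(0.0109)] sd 0.002
```

>>> move_arm:
  increments:
    - [[0,0.004,0,0],[0,0.004,0,0],[0,0,0,0]]

```text
t: 14.15
tool_pos: [0.5088, 0.0154, 0.0394]
tool_rot: [1.205, 1.222, -1.232]
contact_force: [-23.0, -1.6, 9.0]
opening: 0.0553
```

>>> move_arm:
  increments:
    - [[0,0.004,0,0],[0,0.004,0,0],[0,0,0,0]]

```text
t: 14.4
tool_pos: [0.5085, 0.0154, 0.0383]
tool_rot: [1.202, 1.227, -1.237]
contact_force: [-28.8, -1.8, 10.7]
opening: 0.0555
```

Run:
```python
from h import *
im,P=plane("scene")
```

```text
scene n 982 tilt deg x 26.2 y 0.3 x [0.5203 0.5713] z at near .514, far .574 (y=.016): [np.float64(0.0405), np.float64(0.011)] sd 0.0018
```

>>> move_arm:
  increments:
    - [[-0.008,0.001,0,0],[-0.008,0.001,0,0],[-0.008,0.001,0,0],[0,0,0,0]]

```text
t: 14.78
tool_pos: [0.5129, 0.0153, 0.0467]
tool_rot: [1.206, 1.22, -1.23]
contact_force: [-22.6, -1.2, 13.5]
opening: 0.0554
```

>>> move_arm:
  increments:
    - [[-0.006,0.002,0,0],[0,0,0,0]]

```text
t: 14.95
tool_pos: [0.518, 0.0153, 0.0499]
tool_rot: [1.212, 1.211, -1.221]
contact_force: [-8.9, 0.5, 9.1]
opening: 0.0554
```

>>> move_arm:
  increments:
    - [[-0.006,0.003,0,0],[0,0,0,0]]

```text
t: 15.12
tool_pos: [0.5205, 0.0152, 0.0521]
tool_rot: [1.215, 1.207, -1.218]
contact_force: [-4.7, -0.2, 3.7]
opening: 0.0553
```

Run:
```python
from h import *
im,P=plane("scene")
```

```text
scene n 899 tilt deg x 48.4 y 0.4 x [0.5311 0.5695] z at near .514, far .574 (y=.016): [np.float64(0.0716), np.float64(0.004)] sd 0.0025
```

>>> move_arm:
  increments:
    - [[0,0.008,0,0],[0,0.008,0,0],[0,0,0,0]]

```text
t: 15.42
tool_pos: [0.5248, 0.0151, 0.0525]
tool_rot: [1.215, 1.207, -1.218]
contact_force: [-7.3, 0.2, 7.8]
opening: 0.0557
```

Run:
```python
from h import *
im,P=plane("scene")
```

```text
scene n 855 tilt deg x 53.9 y 0.9 x [0.5356 0.5699] z at near .514, far .574 (y=.016): [np.float64(0.0852), np.float64(0.0029)] sd 0.0028
```

>>> move_arm:
  increments:
    - [[0,0.008,0,0],[0,0.008,0,0],[0,0.008,0,0],[0,0.008,0,0],[0,0.008,0,0],[0,0.008,0,0],[0,0,0,0]]

```text
t: 16.05
tool_pos: [0.5353, 0.015, 0.0579]
tool_rot: [1.21, 1.213, -1.224]
contact_force: [-31.8, 0.6, 50.4]
opening: 0.0552
```

Run:
```python
from h import *
im,P=plane("scene")
```

```text
scene n 733 tilt deg x 65.4 y 1.1 x [0.5461 0.5706] z at near .514, far .574 (y=.016): [np.float64(0.1342), np.float64(0.0033)] sd 0.0038
```

>>> move_arm:
  increments:
    - [[-0.012,0,0,0],[-0.008,0,0,0],[0,0,0,0]]

```text
t: 16.35
tool_pos: [0.5391, 0.0149, 0.0607]
tool_rot: [1.217, 1.203, -1.214]
contact_force: [-9.7, 0.5, 18.5]
opening: 0.0556
```

Run:
```python
from h import *
im,P=plane("scene");save(im,"s6.png",(180,270,280,400),6)
```

```text
scene n 679 tilt deg x 70.1 y 1.5 x [0.5499 0.5708] z at near .514, far .574 (y=.016): [np.float64(0.1696), np.float64(0.0038)] sd 0.0048
```

View pics/s6.png

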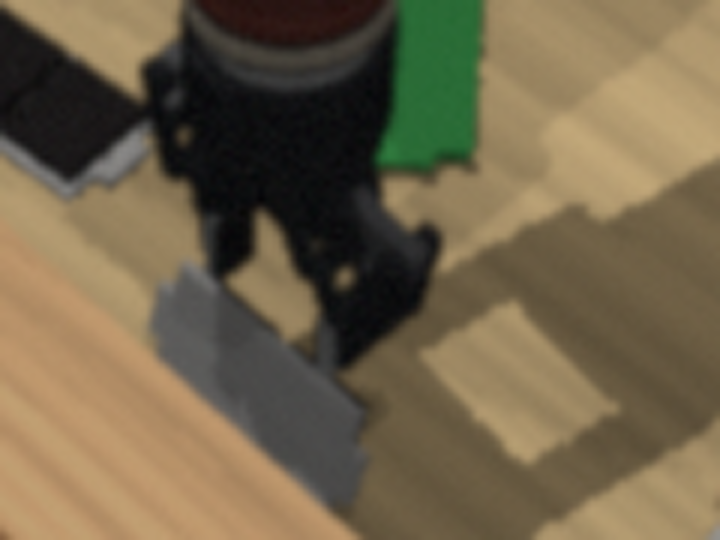

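>>> move_arm:
  increments:
    - [[-0.006,0.004,0,0],[-0.004,0.008,0,0],[-0.004,0.008,0,0],[-0.002,0.008,0,0],[-0.002,0.008,0,0],[-0.002,0.008,0,0],[0,0,0,0]]

```text
t: 16.98
tool_pos: [0.5513, 0.0148, 0.0649]
tool_rot: [1.219, 1.2, -1.211]
contact_force: [-2.6, 1.6, 9.9]
opening: 0.0554
```

Run:
```python
from h import *
im,P=plane("scene")
```

```text
scene n 514 tilt deg x 74.9 y 1.2 x [0.5599 0.5739] z at near .514, far .574 (y=.016): [np.float64(0.2501), np.float64(0.0272)] sd 0.0109
```

>>> move_arm:
  increments:
    - [[0,0.006,0,0],[0,0.006,0,0],[0,0.006,0,0],[0,0,0,0]]

```text
t: 17.37
tool_pos: [0.5557, 0.0148, 0.0656]
tool_rot: [1.218, 1.201, -1.212]
contact_force: [-4.2, 1.5, 14.4]
opening: 0.0558
```

Run:
```python
from h import *
im,P=plane("scene")
o=ctrl.get_obs();print(o["tool_pos"].round(4),o["contact_force"].round(2))
m=(abs(P[...,1]-.016)<.012)&(P[...,0]>.53)&(P[...,0]<.60)&(P[...,2]<.075)
q=P[m];q=q[np.argsort(q[:,0])];print((q[::4,[0,2]]*1000).round().astype(int).tolist())
```

```text
scene n 447 tilt deg x 70.4 y 0.2 x [0.5645 0.576 ] z at near .514, far .574 (y=.016): [np.float64(0.2098), np.float64(0.041)] sd 0.0141
[0.5557 0.0148 0.0656] [-4.45  0.83 13.23]
[[531, 1], [534, -1], [563, 55], [564, 55], [566, 56], [566, 54], [567, 56], [571, 60], [572, 59], [572, 27], [573, 56], [573, 21], [573, 11], [573, 24], [573, 27], [574, 50], [574, 14], [574, 33], [574, 16], [574, 16], [574, 44], [574, 58], [574, 34], [574, 35], [575, 40], [575, 31], [575, 31], [575, 55], [575, 60], [575, 44], [576, 11], [577, 14], [577, 12], [579, 13], [580, 14], [582, 13], [583, 11], [583, 15], [585, 15], [586, 13], [587, 13], [588, 14], [590, 11], [591, 15], [592, 11], [593, 14], [595, 14], [596, 16], [597, 15], [598, 15], [599, 12], [599, 12]]
```

The depth shows the pad standing on edge, steel against the wall (x≈0.574) and top at z≈60 mm, with the tips behind the top of the backing. Next I push it over the board's corner.

>>> move_arm:
  increments:
    - [[-0.005,0,0,0],[0,0.012,0,0],[0,0.012,0,0],[0,0.012,0,0],[0,0.012,0,0],[0,0.012,0,0],[0,0.012,0,0],[0,0.012,0,0],[0.004,0.012,0,0],[0.004,0.012,0,0],[0.004,0.012,0,0],[0,0,0,0]]

```text
t: 18.42
tool_pos: [0.5819, 0.0146, 0.0587]
tool_rot: [1.215, 1.207, -1.218]
contact_force: [-0.0, -0.1, -0.9]
opening: 0.0556
```

Run:
```python
from h import *
o=ctrl.get_obs();print(o["tool_pos"].round(4),o["contact_force"].round(2),o["t"])
im=ctrl.get_image("scene");P=cloud(im);save(im,"s7.png",(180,280,260,400),5)
for y in(-.02,.016,.05):
    m=(abs(P[...,1]-y)<.006)&(P[...,0]>.53)&(P[...,0]<.65)&(P[...,2]<.075)
    q=P[m];q=q[np.argsort(q[:,0])];print(y,(q[::4,[0,2]]*1000).round().astype(int).tolist())
```

```text
[0.5819 0.0146 0.0587] [-0.01 -0.15 -0.89] 18.4167
-0.02 [[552, 22], [556, 24], [560, 23], [564, 24], [566, 25], [571, 24], [572, 25], [575, 25], [579, 25], [582, 23], [586, 25], [590, 25], [591, 63], [592, 56], [594, 25], [597, 25], [599, 26], [602, 22], [603, 22], [605, 17], [606, 16], [608, 15], [611, 12], [613, 14], [616, 11], [618, 12], [620, 13], [622, 15], [624, 15], [627, 13], [629, 12], [631, 14], [632, 12], [635, 12], [638, 14], [640, 11], [642, 11], [646, 12], [647, 15], [649, 12]]
0.016 [[562, 24], [567, 26], [570, 25], [573, 26], [575, 22], [578, 25], [579, 25], [581, 24], [583, 25], [585, 24], [587, 27], [589, 25], [592, 19], [593, 27], [595, 26], [596, 26], [598, 21], [600, 22], [602, 21], [603, 17], [603, 17], [606, 18], [607, 13], [607, 13], [609, 14], [612, 12], [614, 13], [616, 12], [618, 13], [620, 13], [622, 14], [624, 15], [627, 14], [630, 12], [631, 11], [633, 12], [635, 12], [637, 13], [639, 14], [641, 15], [644, 12], [646, 14], [648, 15]]
0.05 [[530, -1], [533, 0], [535, -3], [537, -1], [548, 19], [554, 24], [556, 24], [559, 27], [561, 23], [562, 24], [566, 21], [566, 26], [570, 27], [571, 25], [573, 25], [577, 27], [577, 27], [579, 29], [582, 25], [583, 25], [586, 23], [588, 57], [589, 24], [589, 72], [589, 27], [591, 51], [592, 27], [592, 25], [593, 52], [593, 57], [594, 66], [594, 26], [596, 26], [599, 25], [601, 25], [603, 25], [603, 26], [604, 16], [606, 12], [607, 13], [610, 15], [612, 11], [614, 13], [615, 10], [618, 13], [620, 13], [621, 14], [622, 11], [625, 13], [627, 15], [630, 13], [631, 11], [633, 13], [636, 16], [639, 14], [640, 13], [643, 15], [645, 11], [647, 12], [649, 14]]
```

View pics/s7.png

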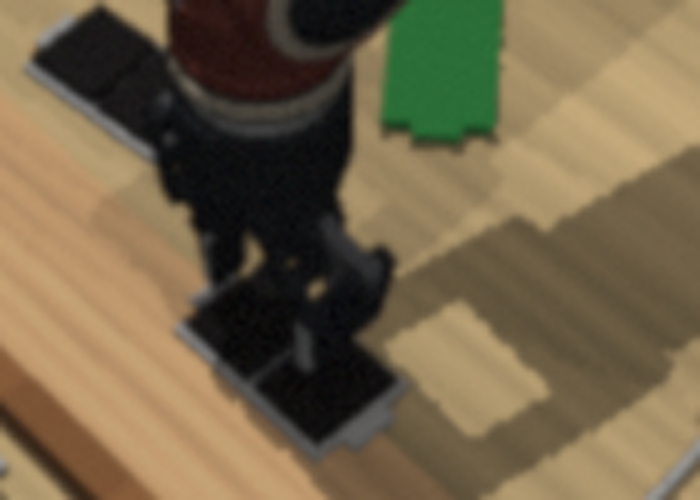

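The picture shows the pad now lying flat on the board, lining up, spanning about x 0.547–0.606 with its top at z≈26 mm. Next I back off, drop behind its near edge and push it on to the fence.

>>> move_arm:
  increments:
    - [[0,-0.03,0,0],[0,-0.04,0,0],[0,-0.04,0,0],[0,-0.04,0,0],[0,-0.04,0,0],[0,-0.04,0,0],[0,-0.01,0,0],[0,0,0,0],[0.03,0,0,0],[0.03,0,0,0],[0.03,0,0,0],[0.03,0,0,0],[0.01,0,0,0],[0,0,0,0],[0,0,0,0]]

```text
t: 19.72
tool_pos: [0.5223, 0.0152, 0.027]
tool_rot: [1.216, 1.206, -1.217]
contact_force: [0.5, -0.5, 0.1]
opening: 0.0556
```

```bash
cat >> h.py <<'E'
def pose():
    o=ctrl.get_obs();print(o["tool_pos"].round(4),o["contact_force"].round(2),o["t"].round(2))
    im=ctrl.get_image("scene");P=cloud(im);p=im["pixels"].astype(int)
    m=(p.mean(-1)<60)&(P[...,2]>.020)&(P[...,2]<.032)&(P[...,0]>.53)&(P[...,0]<.68)&(abs(P[...,1]-.016)<.075)&(im["depth"]>0)
    b=cv2.minAreaRect((P[m][:,:2]*1000).astype(np.float32));print("lining",m.sum(),P[m].mean(0).round(4),np.round(b[0],1),np.round(b[1],1),round(b[2],1))
    for y in(-.02,.016,.05):
        k=(abs(P[...,1]-y)<.006)&(P[...,2]>.020)&(P[...,2]<.031)&(P[...,0]>.53)&(P[...,0]<.70)
        print(y,P[k][:,0].min().round(4),P[k][:,0].max().round(4))
    return im
E
python3 -c "
from h import *
pose()"
```

```text
Traceback (most recent call last):
  File "h.py", line 34, in pose
    o=ctrl.get_obs();print(o["tool_pos"].round(4),o["contact_force"].round(2),o["t"].round(2))
                                                                              ^^^^^^^^^^^^
AttributeError: 'float' object has no attribute 'round'
```

>>> move_arm:
  increments:
    - [[0.003,0.012,0,0],[0,0.02,0,0],[0,0.02,0,0],[0,0.02,0,0],[0,0.02,0,0],[0,0,0,0]]

```text
t: 20.22
tool_pos: [0.5466, 0.0149, 0.0271]
tool_rot: [1.216, 1.204, -1.215]
contact_force: [-0.8, -1.0, 1.4]
opening: 0.056
```

```bash
sed -i 's/,o\["t"\].round(2))/,round(float(o["t"]),2))/' h.py; python3 -c "
from h import *
pose()"
```

```text
[0.5466 0.0149 0.0271] [-0.83 -0.99  1.36] 20.22
lining 762 [0.5848 0.0266 0.0251] [575.4  26.5] [93.4 74.6] 88.9
-0.02 0.5524 0.6993
0.016 0.5609 0.699
0.05 0.5467 0.6994
```

>>> move_arm:
  increments:
    - [[0,0.02,0,0],[0,0.02,0,0],[0,0.02,0,0],[0,0.02,0,0],[0,0.02,0,0],[0,0.02,0,0],[0,0.02,0,0],[0,0.02,0,0],[0,0.02,0,0],[0,0.02,0,0],[0,0,0,0],[0,0,0,0]]

```text
t: 21.27
tool_pos: [0.5966, 0.0144, 0.0268]
tool_rot: [1.217, 1.203, -1.214]
contact_force: [0.1, -1.1, 0.9]
opening: 0.0552
```

```bash
python3 -c "
from h import *
pose()"
```

```text
[0.5966 0.0144 0.0268] [ 0.14 -1.14  0.85] 21.27
lining 792 [0.6353 0.0265 0.025 ] [625.6  24.9] [93.8 74.6] 89.0
-0.02 0.6063 0.6989
0.016 0.6081 0.6989
0.05 0.5958 0.6995
```

>>> move_arm:
  increments:
    - [[0,0.01,0,0],[0,0.01,0,0],[0,0,0,0]]

```text
t: 21.57
tool_pos: [0.6006, 0.0144, 0.0265]
tool_rot: [1.216, 1.205, -1.216]
contact_force: [-1.6, 0.3, -0.4]
opening: 0.0556
```

>>> move_arm:
  increments:
    - [[0,0.008,0,0],[0,0,0,0]]

```text
t: 21.73
tool_pos: [0.6026, 0.0144, 0.0265]
tool_rot: [1.216, 1.205, -1.216]
contact_force: [-1.1, -0.7, 0.4]
opening: 0.0554
```

>>> move_arm:
  increments:
    - [[0,0.012,0,0],[0,0,0,0]]

```text
t: 21.9
tool_pos: [0.606, 0.0144, 0.0267]
tool_rot: [1.216, 1.204, -1.215]
contact_force: [-1.6, 0.8, 0.8]
opening: 0.0555
```

>>> move_arm:
  increments:
    - [[0,0.008,0,0],[0,0,0,0]]

```text
t: 22.07
tool_pos: [0.6079, 0.0143, 0.0268]
tool_rot: [1.216, 1.204, -1.216]
contact_force: [-1.2, 1.1, 0.0]
opening: 0.055
```

>>> move_arm:
  increments:
    - [[0,0.008,0,0],[0,0,0,0]]

```text
t: 22.23
tool_pos: [0.609, 0.0144, 0.0266]
tool_rot: [1.215, 1.206, -1.217]
contact_force: [-4.5, 0.3, 3.6]
opening: 0.0557
```

>>> move_arm:
  increments:
    - [[0,0.008,0,0],[0,0.004,0,0],[0,0,0,0]]

```text
t: 22.48
tool_pos: [0.6094, 0.0145, 0.0264]
tool_rot: [1.212, 1.212, -1.222]
contact_force: [-14.4, -0.9, 10.0]
opening: 0.0555
```

>>> move_arm:
  increments:
    - [[0,-0.02,0,0],[0,-0.04,0,0],[0,-0.04,0,0],[0,-0.04,0,0],[-0.06,-0.08,0,0],[-0.1,-0.1,0,0],[-0.1,-0.1,0,0],[-0.1,-0.1,0,0],[-0.1,-0.1,0,0],[-0.1,-0.1,0,0],[-0.1,0,0,0],[-0.1,0,0,0],[0,0,0,0]]

```text
t: 23.57
tool_pos: [0.4344, 0.0157, 0.2227]
tool_rot: [1.22, 1.195, -1.208]
contact_force: [0.2, -0.0, 0.4]
opening: 0.0556
```

Run:
```python
from h import *
im=pose();save(im,"s8.png",(180,330,210,410),4)
im=ctrl.get_image("top");P=cloud(im);p=im["pixels"].astype(int)
for n in ("done_pad","pad"):
  for r in ctrl.trace("top",n):
    m=r["region"]&(im["depth"]>0)
    if 200<m.sum()<2500:
        b=cv2.minAreaRect((P[m][:,:2]*1000).astype(np.float32));print(n,round(r["score"],2),np.round(r["pixel"]),P[m].mean(0).round(4),np.round(b[0],1),np.round(b[1],1),round(b[2],1))
a=im["pixels"][180:300,240:440,::-1]
cv2.imwrite("pics/t8.png",cv2.resize(a,None,fx=4,fy=4,interpolation=cv2.INTER_CUBIC))
```

```text
[0.4344 0.0157 0.2227] [ 0.16 -0.    0.4 ] 23.57
lining 750 [0.6506 0.0267 0.025 ] [651.4  24.6] [93.7 53.6] 88.8
-0.02 0.6226 0.6983
0.016 0.6211 0.6987
0.05 0.6234 0.6994
done_pad 0.62 [266. 381.] [ 0.5131 -0.172   0.0086] [ 515.2 -172.1] [ 64.1 116.9] 4.2
done_pad 0.19 [222. 482.] [ 0.6031 -0.4412  0.1403] [ 630.7 -476.6] [ 68.2 136.4] 39.4
pad 0.75 [267. 213.] [0.5147 0.3077 0.0104] [514.6 308.5] [117.2  61.5] 44.4
pad 0.71 [313. 348.] [ 0.3794 -0.074   0.0215] [381.2 -79.7] [ 87.8 106.8] 78.3
```

View pics/s8.png

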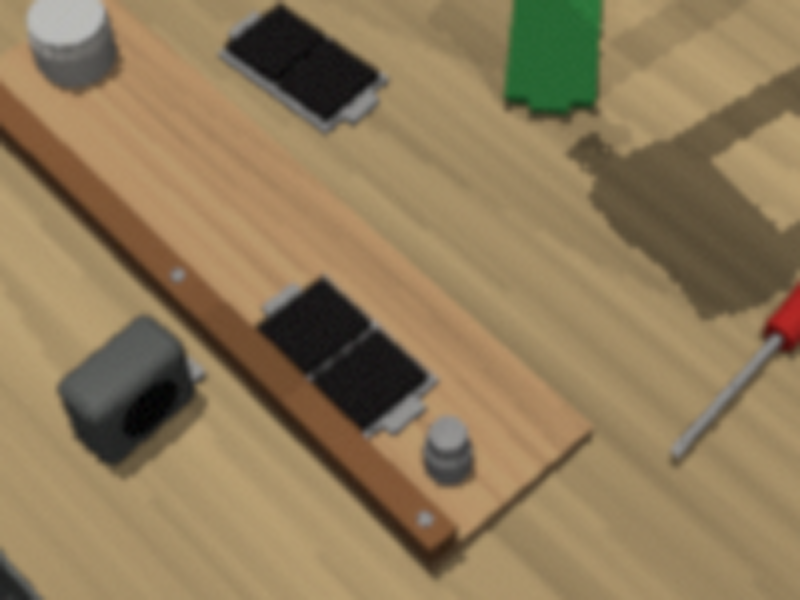

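View pics/t8.png

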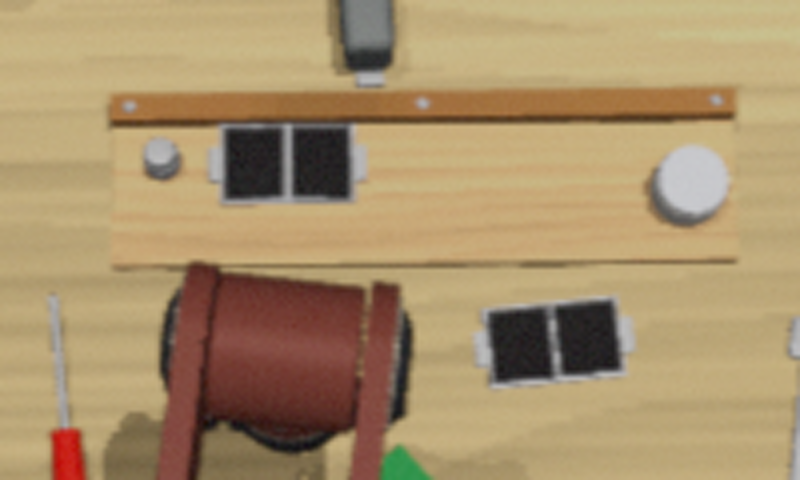

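Both views show the pad flat, lining up, with its long edge along the fence (top view crop (220–355, 125–200)). Done_pad, socket, tin and the look-alikes are where they were, and the arm is clear, so I'm handing in.

```bash
python3 -c "
from station import ctrl
print(ctrl.finish_job())"
```

```text
the job is handed in; nothing more can be done
None
```

The grey pad is turned over: it lies lining up on the board, its long edge along the fence. I handed the job in at about 24 s of the 61 s, with the arm clear of everything.

**How it went:** I pushed the pad square against the board's front edge, then raised its near edge with the fingertips by friction. I pushed it over the board's edge and slid it on to the fence, pressing at about 14 N.

**First lift abandoned:** at about 47° the pad's far edge slipped down the wall onto the bench. I lowered the fingertips again, and the pad dropped back flat on the bench. The second lift worked; the highest force I read during it was about 60 N at the wrist, for a moment.

**Last checks:**
- **Pad position:** the lining is flat at z ≈ 25–26 mm, parallel to the board to within about 1°. Its centre is at x ≈ 0.651 m, where flush should be about 0.649 m; the calibration is good to about 2 mm. Both cameras show no gap at the fence.
- **Other things:** the other pad and the turquoise look-alike measure within about 1.5 mm of their starting positions. The socket, tin, green look-alike and tape measure look undisturbed in the pictures.
- **Outlier:** the last network reading for the green look-alike was distorted because the arm covered part of it. I never came near it.

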